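# Close the pod dispenser and hold its slide at the mark

### The job

The clear pod dispenser has just been filled: take its lid from the bamboo trivet and put it on the tube, fully seated, and let go of it. Only then pull the dispenser's spring slide out by its upright grip until the pointer fin stands beside the marker clip on the rail, without pulling it past the clip, and finish while still holding it there, so that somebody can take the pod. Leave the trivet, dish, bottle opener and mug where they are.

Things in the scene. Friction and masses are not known exactly. Their poses are not given: they have to be found in the camera images.
- lid_knob (a point): The loose steel lid, lying level on the trivet, knob up; about 130 g. It has an upright cylindrical knob 20 mm in diameter and 36 mm tall, on a flange 82 mm in diameter and 6 mm thick, over a plug 58 mm in diameter and 12 mm deep with a bevelled foot. This point is on the knob's axis, 12 mm below the knob's top and 24 mm above the flange's top face (30 mm above the flange's underside, 42 mm above the foot of the plug). z up along the knob.
- mouth (a point): Centre of the open top of the dispenser's clear upright tube, at the level of its rim, 180 mm above the counter. The tube is 72 mm outside (with an 81 mm white bead at the rim), 64 mm inside; the lid's plug goes in and its flange rests on the rim, which puts lid_knob 30 mm above this point. The dispenser is fixed to the counter on a brown wooden base 104 mm wide, 315 mm long. Axes of the dispenser: z up, the slide is pulled out along -x, y across the slide.
- slide: The aluminium slide plate under the tube, with a pod lying on it. It moves only along the dispenser's x axis; a spring pulls it home (to +x): about 4 N at home, about 0.11 N more per mm pulled; travel 95 mm to its end stop. The body's axes are the dispenser's; its origin lies, at home, on the tube's axis at counter height, and moves with the slide.
- handle (a point): The slide's upright grip, a black block 14 mm along the slide, 24 mm across it, rising from 24 to 74 mm above the counter. This point is at its middle, 55 mm above the counter. At home it is 155 mm from the tube's axis; rails 26 mm high run 39 to 51 mm either side of its middle. Pulling the slide moves it along -x of the dispenser.
- pointer (a point): Outer top corner line of the pointer fin, a dark upright steel fin 4 mm thick on the slide, 105 mm behind (+x of) the grip and reaching out to the rail on the -y side. This point is the middle of its thickness, 40 mm above the counter. It moves with the slide.
- mark (a point): The marker clip, a dark steel block fixed on the dispenser's -y rail, 12 mm long along the rail, 18 mm wide, top 40 mm above the counter. This point is the middle of its length, on its top, on the edge beside the slide. The slide is at the mark when the pointer has the same x (along the dispenser) as this point; how far that is from home (45 to 70 mm) differs. Axes as the dispenser's: z up, -x is the way the slide is pulled.
- trivet: Folded bamboo trivet, 150 x 110 mm, 16 mm thick, loose, the lid lies on it. Origin at the centre of its underside.
- dish: Terracotta dish, 116 mm across, 35 mm high, loose; to be left alone. Origin at the centre of its underside.
- opener: Flat steel bottle opener, about 113 mm long, 5 mm thick, loose; to be left alone.
- mug: White enamel mug, 80 mm across, 80 mm high, loose; to be left alone. Origin at the centre of its underside.
Things that resemble listed ones, but are neither listed nor needed, are in the scene too. What is shaped like the part that bears lid_knob but red is not meant.

How it is judged:
By the outcome, as a careful person would: the job done as asked, in the order asked, and still so for the second after the job is handed in, while the arm keeps its last pose, push and grip.
It also fails if it takes over 56 s, if anything falls off the work surface, if the arm or the gripper's body presses on something with over 40 N, if the wrist force passes 120 N, or if a joint passes its speed limit or range.

### The arm

A 7-joint arm with a two-finger parallel gripper is mounted at the origin on the work surface. World frame = base frame: x ahead of the robot, y to its left, z up, the work surface at z = 0. Lengths are in m, angles in rad, forces in N, time in s.
With the tool pointing down it reaches from about 0.425 to 0.925 m from the base axis. Payload 6.8 kg.
Tool frame: the origin (TCP) lies at the very end of the fingers, on their centre line; the grasp point (between the pads) lies 19 mm behind it (bot.grasp_offset is the distance from the TCP to the grasp point, in m); z points along the fingers, y is the direction in which the jaws open and shut (so a half turn about z gives the same grasp; the last joint's range is limited). The gripper opens to 85 mm and grips with 20 to 120 N. Pads are 22 mm wide; open, the fingers measure 114 mm over their backs; the gripper's body (76 mm by 85 mm) begins 54 mm behind the grasp point. The pads swing forward as they close: fully open they stand 13 mm farther back than shut.
Start: joints at [-1.22, 0.477, 0.022, 1.555, -0.011, 1.109, -0.083], TCP at [0.299, 0.605, 0.231] pointing down, gripper open.
Joint ranges: [-2.96, 2.96], [-0.34, 2.1], [-1.41, 1.46], [0.24, 2.44], [-1.37, 4.51], [0.17, 1.92], [-2.96, 2.96]. Speed limits (rad/s): [2.39, 2.39, 3.14, 3.14, 3.14, 3.14, 3.14].

### API

Orientations are given as a unit quaternion [w, x, y, z].
In Python, from station import monitor, cams, bot, finder gives the robot as it stands.
- The arm moves only by the tool jog_arm, never from a script. Its argument "plan" is a list of rows, each an object of numbers: "x", "y", "z": the shift along the tool's x, y, z as a fraction of full scale; "wx", "wy", "wz": the turn, a rotation vector about the tool's x, y, z as a fraction of full scale. A call has 1 to 12 rows; each row is the pose to reach, as a shift and turn from the pose measured when the call began, along the tool's axes at that moment, turning the shorter way round; what a row does not reach only later rows make up. Full scale, the value 1, is 20 cm for a shift and 180 degrees for a turn. A row lasts 1/12 s, in which the tool goes at most 41.7 mm and 7.16 degrees, less where a joint would pass 70% of its speed; a pose out of reach is approached as far as the arm can. A call with a number of a shift or a turn outside -1 to 1 is refused whole. A call with a gripper value outside its range is refused whole. "hand" is the opening, from -1 (shut) to 1 (fully open), set as the call begins (left out, the last holds). The fingers move at their own pace and stop on an object; "grip_force" is the grip in N (left out, the last holds). Time passes only in rows, so rows that repeat a pose let the fingers close. It gives the time, the measured TCP pose, the force and the opening at its end, in the units of the state.
- monitor.get_obs(): the state, without advancing time (a new reading comes with each control period).
- cams.read_camera(name): name is "side" or "top" or "wrist"; returns the picture (384x512x3 uint8, red, green, blue); there is no depth.
- cams.get_calibration(name): a dict with "fx", "fy", "cx", "cy" (pixels), "extrinsics" (4x4, takes a point from world to camera coordinates). Camera axes: x right, y down, z forward; pixel columns grow to the right and rows downward; lengths in m; the calibration is good to about 2 mm. A picture is of the moment at which its call begins: read the wrist's pose just before it. get_calibration takes no time and is no camera call; for the wrist camera it gives the pose at the moment of the call.
- bot.hand_in(): hands the job in, once; it reports no verdict.
Trained networks look in the newest picture that a camera, given by its name, has taken for a name from the list of things; names that differ only in an ending like _2 or _b are one class to them, and where a whole thing is asked for, a point or a joint stands for the part that bears it (a point fixed in the world has none). Each returns a list of dicts, best first, with "confidence" (0 to 1); they miss things now and then, are a little off and sometimes report something else, mostly with a low value. They report only what shows in the picture. A call takes as long as a camera call. They do not tell look-alikes from the thing itself.
- finder.find_in(camera, target): "bbox" ([left, top, width, height] in pixels, round what is visible of it).
- finder.place_of(camera, target): "location" ([column, row] in pixels: a listed point, or the origin of a listed thing).
The state is a dict: "t": time; "q": joint angles; "joint_vel": joint speeds; "joint_torque": joint torques, N m; "eef_pos": TCP position; "tool_rot": TCP orientation; "contact_force": force on the tool from outside, world axes, zero at the start; "torque": the same for the moment, N m; "gripper_width": opening from 0.0 (shut) to 1.0 (fully open).
Only numpy, scipy, OpenCV 4.12 (cv2) and the standard library are available. Lean on these libraries where they do the work, as an engineer would, in place of code of your own. Each camera call takes 0.05 s, during which the arm holds its last target. There are 200 camera calls.

## Working session

There is one attempt and no reset: what is moved stays moved. The work goes in short steps, Python scripts to look and compute and a tool call to move; the robot and the scene stay as the last step left them, time stands still between calls to the robot, and variables do not carry over. Pictures are saved under pics/ and viewed, about 8 in all and at most 12, crops included, and the job is handed in when it is done.

Besides the shell and the picture viewer there is one more tool, called after "Request:" as a command line: name --argument value ..., lists and objects as JSON in quotes. jog_arm: Moves the arm, as the interface text tells. Shift numbers are shares of 20 cm and turn numbers shares of 180 degrees, none past 1 either way. Its arguments: {"type":"object","properties":{"plan":{"type":"array","items":{"type":"object","properties":{"x":{"type":"number","minimum":-1,"maximum":1},"y":{"type":"number","minimum":-1,"maximum":1},"z":{"type":"number","minimum":-1,"maximum":1},"wx":{"type":"number","minimum":-1,"maximum":1},"wy":{"type":"number","minimum":-1,"maximum":1},"wz":{"type":"number","minimum":-1,"maximum":1}}}},"hand":{"type":"number"},"grip_force":{"type":"number"}},"required":["plan"]}

```bash
mkdir -p pics; ls
cat > h.py <<'E'
import numpy as np, cv2
from station import monitor, cams, bot, finder
def shot(n,f=None):
    im=cams.read_camera(n)
    if f: cv2.imwrite('pics/'+f,im[:,:,::-1])
    return im
def ray(n,px):
    c=cams.get_calibration(n);E=np.array(c['extrinsics']);R=E[:3,:3];o=-R.T@E[:3,3]
    d=R.T@np.array([(px[0]-c['cx'])/c['fx'],(px[1]-c['cy'])/c['fy'],1]);return o,d/np.linalg.norm(d)
def atz(n,px,z):
    o,d=ray(n,px);return o+d*(z-o[2])/d[2]
def tri(a,pa,b,pb):
    o,d=ray(a,pa);p,e=ray(b,pb)
    s=np.linalg.lstsq(np.c_[d,-e],p-o,rcond=None)[0];A=o+s[0]*d;B=p+s[1]*e
    return (A+B)/2,np.linalg.norm(A-B)
def proj(n,P):
    c=cams.get_calibration(n);E=np.array(c['extrinsics']);q=E[:3,:3]@P+E[:3,3];return np.array([c['fx']*q[0]/q[2]+c['cx'],c['fy']*q[1]/q[2]+c['cy']])
E
python3 - <<'E'
from h import *
np.set_printoptions(precision=4,suppress=True)
a=shot('top');b=shot('side')
cv2.imwrite('pics/a.png',cv2.resize(np.vstack([a,b])[:,:,::-1],None,fx=.78,fy=.78))
cv2.imwrite('pics/top0.png',a[:,:,::-1]);cv2.imwrite('pics/side0.png',b[:,:,::-1])
for n in ['top','side']:
    o,d=ray(n,(256,192));print(n,o,d)
    for t in ['lid_knob','mouth','handle','pointer','mark','trivet','slide']:
        print(t,[(np.round(r['location'],1).tolist(),round(r['confidence'],2)) for r in finder.place_of(n,t)[:4]])
o=monitor.get_obs();print(o['eef_pos'],o['tool_rot'],o['t'])
E
```

```text
pics
top [ 0.281  -0.0324  1.4422] [ 0.1978  0.0008 -0.9802]
lid_knob [([350.9, 197.6], 0.75), ([355.2, 246.3], 0.62), ([232.8, 180.7], 0.62), ([398.7, 213.1], 0.57)]
mouth [([192.1, 184.6], 0.73), ([243.0, 191.8], 0.61)]
handle [([242.4, 189.6], 0.62)]
pointer [([213.7, 179.2], 0.94), ([232.2, 182.5], 0.41)]
mark [([229.1, 181.6], 0.46)]
trivet [([211.0, 178.4], 0.71), ([344.6, 199.1], 0.65)]
slide [([203.7, 197.0], 0.57)]
side [-0.0204 -1.1069  1.4197] [ 0.3383  0.5991 -0.7257]
lid_knob [([285.4, 319.9], 0.94), ([239.6, 296.5], 0.87), ([280.9, 274.8], 0.71)]
mouth [([283.2, 274.3], 0.75), ([229.7, 148.4], 0.72)]
handle [([246.0, 199.9], 0.64)]
pointer [([242.7, 181.2], 0.79)]
mark [([249.2, 190.7], 0.5)]
trivet [([285.5, 281.7], 0.59), ([226.4, 148.0], 0.32)]
slide [([228.1, 181.9], 0.68)]
[0.2989 0.6052 0.2313] [-0.      0.2274  0.9738  0.    ] 0.8
```

View pics/a.png

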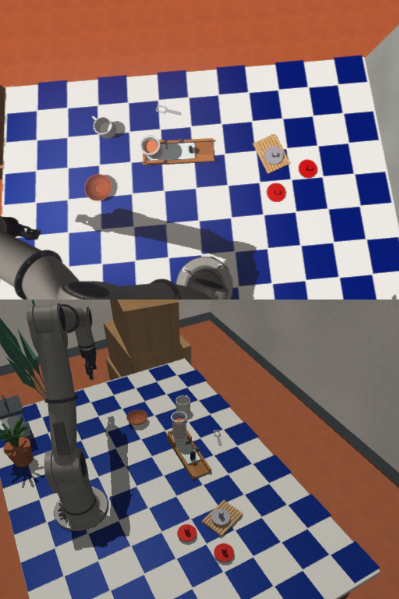

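Top view: steel lid on the trivet at about (351,198). Red look-alikes are at (355,246) and (399,213). The dispenser tube is at (192,185), with its grip at about (242,190). The steel lid on the trivet is the one that fits; I'll confirm it in a crop.

Run:
```python
from h import *
np.set_printoptions(precision=4,suppress=True)
D=dict(lid=((350.9,197.6),(280.9,274.8)),mouth=((192.1,184.6),(229.7,148.4)),handle=((242.4,189.6),(246,199.9)),pointer=((213.7,179.2),(242.7,181.2)),mark=((229.1,181.6),(249.2,190.7)))
for k,(p,q) in D.items(): print(k,*tri('top',p,'side',q))
a=cv2.imread('pics/top0.png');b=cv2.imread('pics/side0.png')
c1=cv2.resize(a[160:222,170:390],(800,225),interpolation=3)
c2=cv2.resize(b[130:220,200:300],(400,360),interpolation=3)
c3=cv2.resize(b[250:340,230:330],(400,360),interpolation=3)
cv2.imwrite('pics/b.png',np.vstack([c1,np.hstack([c2,c3])]))
```

```text
lid [ 0.5118 -0.3473  0.0476] 0.0058187174056963924
mouth [0.5769 0.1616 0.1829] 0.0023522278123096958
handle [0.5735 0.0152 0.0378] 0.00702664410797704
pointer [0.6145 0.1114 0.0364] 0.01580089699476385
mark [0.6088 0.0583 0.0308] 0.003588285523623031
```

View pics/b.png

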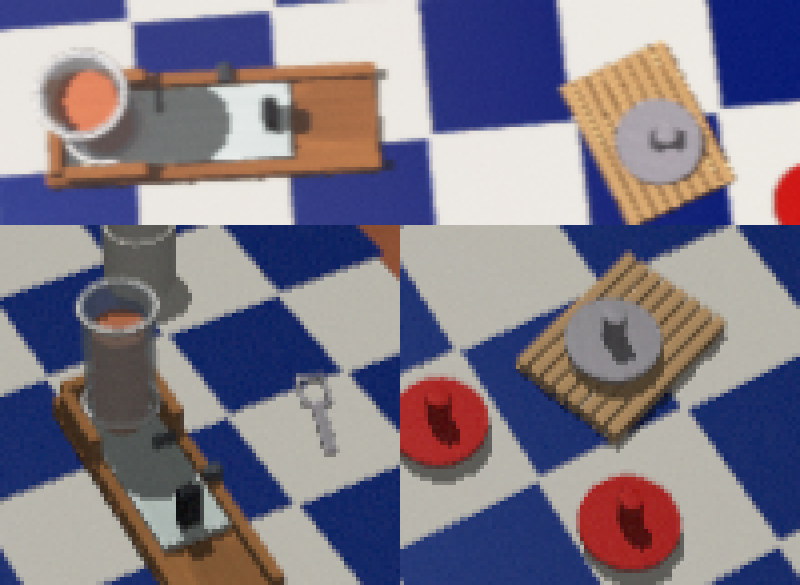

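The crop confirms it: the steel-grey lid lies on the bamboo trivet at about (352,198), and the red ones lie on the counter. I'll move over to it, squaring the tool with the world axes on the way.

Request:
jog_arm --plan '[{"x": -0.2, "y": -0.12, "wz": -0.036}, {"x": -0.4, "y": -0.24, "wz": -0.073}, {"x": -0.6, "y": -0.35, "wz": -0.11}, {"x": -0.78, "y": -0.45, "wz": -0.146}, {"x": -0.78, "y": -0.45, "wz": -0.146}, {"x": -0.78, "y": -0.45, "wz": -0.146}, {"x": -0.78, "y": -0.45, "wz": -0.146}]' --hand 1

```text
invalid input at $.plan[0]: expected keys x, y, z, wx, wy, wz
```

Request:
jog_arm --plan '[{"x": -0.4, "y": -0.24, "z": 0, "wx": 0, "wy": 0, "wz": -0.073}, {"x": -0.78, "y": -0.45, "z": 0, "wx": 0, "wy": 0, "wz": -0.146}, {"x": -0.78, "y": -0.45, "z": 0, "wx": 0, "wy": 0, "wz": -0.146}, {"x": -0.78, "y": -0.45, "z": 0, "wx": 0, "wy": 0, "wz": -0.146}, {"x": -0.78, "y": -0.45, "z": 0, "wx": 0, "wy": 0, "wz": -0.146}, {"x": -0.78, "y": -0.45, "z": 0, "wx": 0, "wy": 0, "wz": -0.146}, {"x": -0.78, "y": -0.45, "z": 0, "wx": 0, "wy": 0, "wz": -0.146}]' --hand 1

```text
t: 1.38
eef_pos: [0.3996, 0.4549, 0.2316]
tool_rot: [0.0, 0.002, 1.0, 0.0]
contact_force: [-1.4, 0.3, -0.6]
gripper_width: 1.0
```

Request:
jog_arm --plan '[{"x": -0.3, "y": -1, "z": 0, "wx": 0, "wy": 0, "wz": 0}, {"x": -0.3, "y": -1, "z": 0, "wx": 0, "wy": 0, "wz": 0}, {"x": -0.3, "y": -1, "z": 0, "wx": 0, "wy": 0, "wz": 0}, {"x": -0.3, "y": -1, "z": 0, "wx": 0, "wy": 0, "wz": 0}, {"x": -0.3, "y": -1, "z": 0, "wx": 0, "wy": 0, "wz": 0}, {"x": -0.3, "y": -1, "z": 0, "wx": 0, "wy": 0, "wz": 0}]'

```text
t: 1.88
eef_pos: [0.4612, 0.2478, 0.2316]
tool_rot: [0.001, 0.006, 1.0, -0.001]
contact_force: [-1.3, -1.3, -0.0]
gripper_width: 1.002
```

Request:
jog_arm --plan '[{"x": 0, "y": -1, "z": 0, "wx": 0, "wy": 0, "wz": 0}, {"x": 0, "y": -1, "z": 0, "wx": 0, "wy": 0, "wz": 0}, {"x": 0, "y": -1, "z": 0, "wx": 0, "wy": 0, "wz": 0}, {"x": 0, "y": -1, "z": 0, "wx": 0, "wy": 0, "wz": 0}, {"x": 0, "y": -1, "z": 0, "wx": 0, "wy": 0, "wz": 0}, {"x": 0, "y": -1, "z": 0, "wx": 0, "wy": 0, "wz": 0}]'

```text
t: 2.38
eef_pos: [0.4587, 0.0417, 0.2324]
tool_rot: [0.001, 0.01, 1.0, -0.002]
contact_force: [0.8, -1.4, 0.1]
gripper_width: 1.002
```

Request:
jog_arm --plan '[{"x": -0.15, "y": -1, "z": 0, "wx": 0, "wy": 0, "wz": 0}, {"x": -0.15, "y": -1, "z": 0, "wx": 0, "wy": 0, "wz": 0}, {"x": -0.15, "y": -1, "z": 0, "wx": 0, "wy": 0, "wz": 0}, {"x": -0.15, "y": -1, "z": 0, "wx": 0, "wy": 0, "wz": 0}, {"x": -0.15, "y": -1, "z": 0, "wx": 0, "wy": 0, "wz": 0}, {"x": -0.15, "y": -1, "z": 0, "wx": 0, "wy": 0, "wz": 0}]'

```text
t: 2.88
eef_pos: [0.4858, -0.1656, 0.2342]
tool_rot: [0.002, 0.014, 1.0, -0.004]
contact_force: [0.9, -0.3, 0.1]
gripper_width: 0.998
```

Request:
jog_arm --plan '[{"x": -0.05, "y": -1, "z": 0, "wx": 0, "wy": 0, "wz": 0}, {"x": -0.05, "y": -1, "z": 0, "wx": 0, "wy": 0, "wz": 0}, {"x": -0.05, "y": -1, "z": 0, "wx": 0, "wy": 0, "wz": 0}, {"x": -0.05, "y": -1, "z": 0, "wx": 0, "wy": 0, "wz": 0}, {"x": -0.05, "y": -1, "z": 0, "wx": 0, "wy": 0, "wz": 0}, {"x": -0.05, "y": -1, "z": 0, "wx": 0, "wy": 0, "wz": 0}, {"x": -0.05, "y": -1, "z": 0, "wx": 0, "wy": 0, "wz": 0}]'

```text
t: 3.47
eef_pos: [0.4912, -0.3666, 0.2356]
tool_rot: [0.002, 0.015, 1.0, -0.005]
contact_force: [0.6, 1.1, 0.7]
gripper_width: 1.003
```

Run:
```python
from h import *
np.set_printoptions(precision=4,suppress=True)
o=monitor.get_obs();print(o['eef_pos'],o['tool_rot'],o['t'],o['q'])
im=shot('wrist','w1.png')
print(ray('wrist',(256,192)))
for r in finder.place_of('wrist','lid_knob')[:4]:print(r,atz('wrist',r['location'],.058))
print(finder.find_in('wrist','lid_knob')[:3])
```

```text
[ 0.4912 -0.3666  0.2356] [ 0.0016  0.015   0.9999 -0.0048] 3.4667 [ 0.2051  0.3867  0.4356  1.7359 -0.1773  1.0508  2.2404]
(array([ 0.4211, -0.3609,  0.3773]), array([ 0.2788, -0.0183, -0.9602]))
{'location': [274.3, 197.3], 'confidence': 0.97} [ 0.521  -0.3444  0.058 ]
{'location': [278.0, 44.1], 'confidence': 0.95} [ 0.3585 -0.3393  0.058 ]
{'location': [149.7, 133.3], 'confidence': 0.93} [ 0.4438 -0.4811  0.058 ]
[{'bbox': [125.1, 99.7, 64.4, 62.8], 'confidence': 0.74}, {'bbox': [239.8, 156.8, 64.3, 60.0], 'confidence': 0.61}, {'bbox': [240.8, 7.5, 69.4, 81.0], 'confidence': 0.58}]
```

View pics/w1.png

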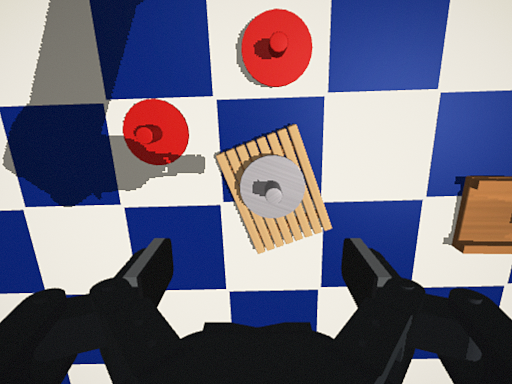

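Wrist view: the steel lid's flange is centred at about (272,187) and its knob top is at about (272,191). The red lids at (277,46) and (155,131) are clear of it. I'll work out the approach.

```bash
cat >> h.py <<'E'
from scipy.spatial.transform import Rotation as Ro
def go(P,yaw=0):
    o=monitor.get_obs();q=o['tool_rot'];R=Ro.from_quat([q[1],q[2],q[3],q[0]])
    T=Ro.from_euler('z',yaw,degrees=True)*Ro.from_quat([0,1,0,0])
    print('shift',np.round(R.inv().apply(np.array(P)-o['eef_pos'])/.2,4),'turn',np.round((R.inv()*T).as_rotvec()/np.pi,4),'yaw',yaw)
E
python3 - <<'E'
from h import *
np.set_printoptions(precision=4,suppress=True)
print(atz('wrist',(272,187),.034),atz('wrist',(274.3,197.3),.058),atz('wrist',(272,190),.070))
go((.520,-.345,.12))
E
```

```text
[ 0.515  -0.3456  0.034 ] [ 0.521 -0.344  0.058] [ 0.5086 -0.3471  0.07  ]
shift [-0.1364  0.0974  0.5775] turn [-0.0024  0.0011 -0.0077] yaw 0
```

Request:
jog_arm --plan '[{"x": -0.12, "y": 0.1, "z": 0.2, "wx": -0.0024, "wy": 0.001, "wz": -0.008}, {"x": -0.12, "y": 0.1, "z": 0.4, "wx": -0.0024, "wy": 0.001, "wz": -0.008}, {"x": -0.12, "y": 0.1, "z": 0.57, "wx": -0.0024, "wy": 0.001, "wz": -0.008}, {"x": -0.12, "y": 0.1, "z": 0.57, "wx": -0.0024, "wy": 0.001, "wz": -0.008}, {"x": -0.12, "y": 0.1, "z": 0.57, "wx": -0.0024, "wy": 0.001, "wz": -0.008}, {"x": -0.12, "y": 0.1, "z": 0.57, "wx": -0.0024, "wy": 0.001, "wz": -0.008}]'

```text
t: 4.12
eef_pos: [0.5179, -0.3445, 0.1237]
tool_rot: [0.001, -0.001, 1.0, -0.0]
contact_force: [-1.0, -0.6, 0.4]
gripper_width: 0.999
```

Run:
```python
from h import *
np.set_printoptions(precision=4,suppress=True)
o=monitor.get_obs();print(o['eef_pos'],o['tool_rot'],o['t'])
im=shot('wrist','w2.png')
for r in finder.place_of('wrist','lid_knob')[:4]:print(r,atz('wrist',r['location'],.058))
for r in finder.find_in('wrist','lid_knob')[:3]:print(r)
```

```text
[ 0.5179 -0.3445  0.1237] [ 0.0011 -0.0008  1.     -0.0005] 4.1167
{'location': [251.0, 202.5], 'confidence': 0.77} [ 0.5167 -0.3496  0.058 ]
{'location': [57.0, 105.8], 'confidence': 0.74} [ 0.4455 -0.4851  0.058 ]
{'bbox': [202.6, 144.7, 95.3, 91.4], 'confidence': 0.93}
{'bbox': [209.1, 0.0, 100.4, 45.3], 'confidence': 0.63}
{'bbox': [29.9, 55.0, 101.8, 99.5], 'confidence': 0.56}
```

View pics/w2.png

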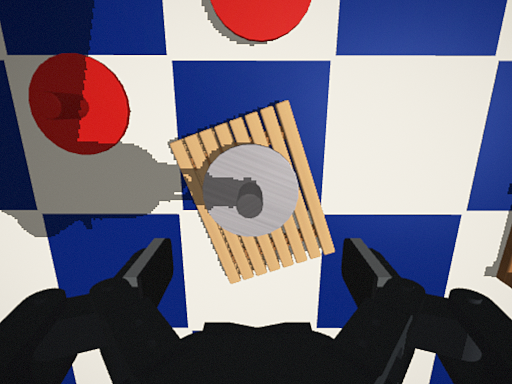

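Run:
```python
from h import *
np.set_printoptions(precision=4,suppress=True)
print(atz('wrist',(250.2,190.4),.034),atz('wrist',(249.5,205),.07))
go((.517,-.3495,.0415))
```

```text
[ 0.5137 -0.3508  0.034 ] [ 0.5144 -0.3504  0.07  ]
shift [ 0.0074 -0.0192  0.415 ] turn [-0.0006  0.0014  0.0002] yaw 0
```

Request:
jog_arm --plan '[{"x": 0.0145, "y": -0.0275, "z": 0.12, "wx": 0, "wy": 0.0014, "wz": 0}, {"x": 0.0145, "y": -0.0275, "z": 0.25, "wx": 0, "wy": 0.0014, "wz": 0}, {"x": 0.0145, "y": -0.0275, "z": 0.36, "wx": 0, "wy": 0.0014, "wz": 0}, {"x": 0.0145, "y": -0.0275, "z": 0.411, "wx": 0, "wy": 0.0014, "wz": 0}, {"x": 0.0145, "y": -0.0275, "z": 0.411, "wx": 0, "wy": 0.0014, "wz": 0}, {"x": 0.0145, "y": -0.0275, "z": 0.411, "wx": 0, "wy": 0.0014, "wz": 0}, {"x": 0.0145, "y": -0.0275, "z": 0.411, "wx": 0, "wy": 0.0014, "wz": 0}]'

```text
t: 4.85
eef_pos: [0.5167, -0.3521, 0.0442]
tool_rot: [0.001, -0.0, 1.0, -0.002]
contact_force: [0.1, -0.2, -0.5]
gripper_width: 0.999
```

Request:
jog_arm --plan '[{"x": 0, "y": 0, "z": 0, "wx": 0, "wy": 0, "wz": 0}, {"x": 0, "y": 0, "z": 0, "wx": 0, "wy": 0, "wz": 0}, {"x": 0, "y": 0, "z": 0, "wx": 0, "wy": 0, "wz": 0}, {"x": 0, "y": 0, "z": 0, "wx": 0, "wy": 0, "wz": 0}, {"x": 0, "y": 0, "z": 0, "wx": 0, "wy": 0, "wz": 0}, {"x": 0, "y": 0, "z": 0, "wx": 0, "wy": 0, "wz": 0}, {"x": 0, "y": 0, "z": 0, "wx": 0, "wy": 0, "wz": 0}, {"x": 0, "y": 0, "z": 0, "wx": 0, "wy": 0, "wz": 0}, {"x": 0, "y": 0, "z": 0, "wx": 0, "wy": 0, "wz": 0}, {"x": 0, "y": 0, "z": 0, "wx": 0, "wy": 0, "wz": 0}]' --hand -1 --grip_force 50

```text
t: 5.68
eef_pos: [0.5168, -0.3521, 0.0445]
tool_rot: [0.002, -0.0, 1.0, -0.002]
contact_force: [-1.3, 1.3, 5.1]
gripper_width: 0.214
```

Request:
jog_arm --plan '[{"x": 0, "y": 0, "z": -0.1, "wx": 0, "wy": 0, "wz": 0}, {"x": 0, "y": 0, "z": -0.25, "wx": 0, "wy": 0, "wz": 0}, {"x": 0, "y": 0, "z": -0.45, "wx": 0, "wy": 0, "wz": 0}, {"x": 0, "y": 0, "z": -0.65, "wx": 0, "wy": 0, "wz": 0}, {"x": 0, "y": 0, "z": -0.85, "wx": 0, "wy": 0, "wz": 0}, {"x": 0, "y": 0, "z": -1, "wx": 0, "wy": 0, "wz": 0}, {"x": 0, "y": 0, "z": -1, "wx": 0, "wy": 0, "wz": 0}, {"x": 0, "y": 0, "z": -1, "wx": 0, "wy": 0, "wz": 0}]'

```text
t: 6.35
eef_pos: [0.5169, -0.3519, 0.246]
tool_rot: [0.003, -0.0, 1.0, -0.002]
contact_force: [1.0, -0.1, -2.2]
gripper_width: 0.217
```

Request:
jog_arm --plan '[{"x": 0, "y": 0.15, "z": -0.05, "wx": 0, "wy": 0, "wz": 0}, {"x": -0.05, "y": 0.35, "z": -0.1, "wx": 0, "wy": 0, "wz": 0}, {"x": -0.1, "y": 0.55, "z": -0.2, "wx": 0, "wy": 0, "wz": 0}, {"x": -0.1, "y": 0.75, "z": -0.2, "wx": 0, "wy": 0, "wz": 0}, {"x": -0.1, "y": 1, "z": -0.2, "wx": 0, "wy": 0, "wz": 0}, {"x": -0.1, "y": 1, "z": -0.2, "wx": 0, "wy": 0, "wz": 0}, {"x": -0.1, "y": 1, "z": -0.2, "wx": 0, "wy": 0, "wz": 0}]'

```text
t: 6.93
eef_pos: [0.5361, -0.1461, 0.2828]
tool_rot: [0.001, -0.004, 1.0, -0.001]
contact_force: [-0.2, -0.0, -1.7]
gripper_width: 0.216
```

Run:
```python
from h import *
np.set_printoptions(precision=4,suppress=True)
o=monitor.get_obs();print(o['eef_pos'],o['tool_rot'],o['t'],o['gripper_width'],o['contact_force'])
im=shot('wrist','w3.png')
s=shot('side');
for t in ['lid_knob','mouth','handle','pointer','mark']:
  for c in ['wrist','side']:
    print(t,c,[(np.round(r['location'],1).tolist(),round(r['confidence'],2)) for r in finder.place_of(c,t)[:3]])
cv2.imwrite('pics/w3s.png',cv2.resize(s[100:300,150:350,::-1],(384,384),interpolation=3))
a=cv2.imread('pics/w3.png');b=cv2.imread('pics/w3s.png');cv2.imwrite('pics/w3c.png',cv2.resize(np.hstack([a,b]),(800,343)))
```

```text
[ 0.5361 -0.1461  0.2828] [ 0.0011 -0.0042  1.     -0.0012] 6.9333 0.21590947374565989 [-0.1916 -0.0457 -1.7022]
lid_knob wrist [([94.0, 10.1], 0.92), ([257.3, 255.2], 0.76)]
lid_knob side [([238.6, 294.0], 0.71), ([259.7, 182.4], 0.69), ([286.1, 319.4], 0.69)]
mouth wrist []
mouth side [([227.7, 149.1], 0.73)]
handle wrist [([375.3, 187.6], 0.69)]
handle side [([245.6, 199.7], 0.79)]
pointer wrist [([437.1, 217.1], 0.74)]
pointer side [([242.0, 181.7], 0.9)]
mark wrist [([390.9, 215.3], 0.53)]
mark side []
```

View pics/w3c.png

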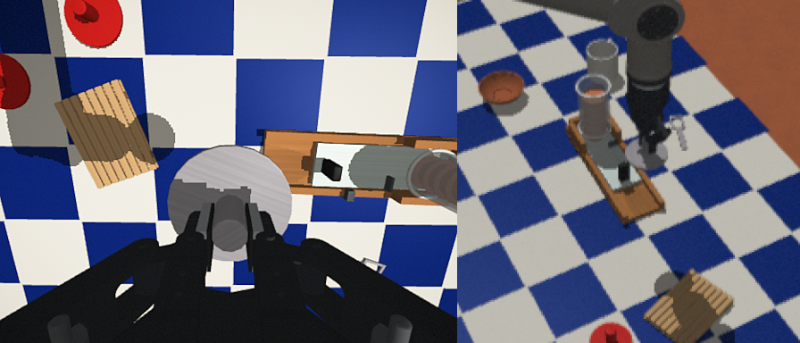

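The lid is held level; in the picture its flange is centred on the tool. Next I'll move closer to the tube to measure the mouth.

Request:
jog_arm --plan '[{"x": 0, "y": 0.2, "z": 0, "wx": 0.002, "wy": 0, "wz": 0.002}, {"x": 0, "y": 0.4, "z": 0, "wx": 0, "wy": 0, "wz": 0.002}, {"x": 0, "y": 0.6, "z": 0, "wx": 0, "wy": 0, "wz": 0.002}, {"x": 0, "y": 0.8, "z": 0, "wx": 0, "wy": 0, "wz": 0.002}, {"x": 0, "y": 0.8, "z": 0, "wx": 0, "wy": 0, "wz": 0.002}, {"x": 0, "y": 0.8, "z": 0, "wx": 0, "wy": 0, "wz": 0.002}, {"x": 0, "y": 0.8, "z": 0, "wx": 0, "wy": 0, "wz": 0.002}]'

```text
t: 8.12
eef_pos: [0.5367, 0.0075, 0.2844]
tool_rot: [0.003, 0.003, 1.0, -0.003]
contact_force: [0.6, -0.7, -2.0]
gripper_width: 0.211
```

Run:
```python
from h import *
np.set_printoptions(precision=4,suppress=True)
o=monitor.get_obs();print(o['eef_pos'],o['tool_rot'],o['t'],o['gripper_width'],o['contact_force'])
im=shot('wrist','w4.png')
for t,z in [('mouth',.18),('handle',.055),('pointer',.04),('mark',.04),('lid_knob',o['eef_pos'][2]+.014)]:
    for r in finder.place_of('wrist',t)[:3]: print(t,np.round(r['location'],1),round(r['confidence'],2),atz('wrist',r['location'],z))
```

```text
[0.5367 0.0075 0.2844] [ 0.0031  0.0032  1.     -0.0027] 8.1167 0.21055189179117753 [ 0.5654 -0.6551 -2.0282]
mouth [424.1 229.9] 0.83 [0.576  0.1618 0.18  ]
pointer [332.5 212. ] 0.61 [0.61   0.1137 0.04  ]
mark [360.4 179.7] 0.68 [0.5624 0.1496 0.04  ]
mark [332.3 215.2] 0.51 [0.6148 0.114  0.04  ]
lid_knob [256.3 252.6] 0.6 [0.5345 0.0071 0.2984]
```

View pics/w4.png

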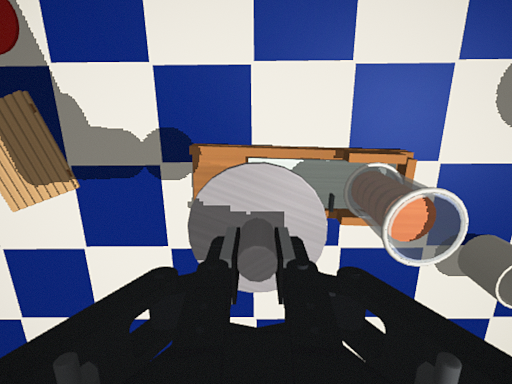

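Rim ellipse spans columns 384–467 and rows 187–267, so its centre is at about (425,228). That gives a mouth of (0.576,0.162), which agrees with the top/side triangulation.

Run:
```python
from h import *
np.set_printoptions(precision=4,suppress=True)
im=cv2.imread('pics/w4.png').astype(int)
m=((im.min(2)>150)).astype(np.uint8); m[:,:372]=0;m[:175]=0;m[280:]=0;m[:,480:]=0
print(atz('wrist',(425.5,227),.18))
ys,xs=np.nonzero(m)
# ring pixels: radial around centre
c=np.array([425.5,227.])
for i in range(5):
    r=np.hypot((xs-c[0]),(ys-c[1]));k=(abs(r-40)<5)
    e=cv2.fitEllipse(np.c_[xs[k],ys[k]].astype(np.float32));c=np.array(e[0])
print(e,k.sum(),atz('wrist',e[0],.178))
go((.5765,.1615,.24))
```

```text
[0.573  0.1633 0.18  ]
((425.6982116699219, 227.78408813476562), (75.4461669921875, 81.58152770996094), 40.51212692260742) 1475 [0.5747 0.1649 0.178 ]
shift [-0.1912  0.7766  0.2193] turn [-0.0016  0.002  -0.0028] yaw 0
```

Request:
jog_arm --plan '[{"x": -0.05, "y": 0.2, "z": 0.0, "wx": -0.0016, "wy": 0.002, "wz": -0.0028}, {"x": -0.1, "y": 0.4, "z": 0.0, "wx": -0.0016, "wy": 0.002, "wz": -0.0028}, {"x": -0.15, "y": 0.6, "z": 0.0, "wx": -0.0016, "wy": 0.002, "wz": -0.0028}, {"x": -0.19, "y": 0.78, "z": 0.0, "wx": -0.0016, "wy": 0.002, "wz": -0.0028}, {"x": -0.19, "y": 0.78, "z": 0.0, "wx": -0.0016, "wy": 0.002, "wz": -0.0028}, {"x": -0.19, "y": 0.78, "z": 0.0, "wx": -0.0016, "wy": 0.002, "wz": -0.0028}, {"x": -0.19, "y": 0.78, "z": 0.1, "wx": -0.0016, "wy": 0.002, "wz": -0.0028}, {"x": -0.19, "y": 0.78, "z": 0.2, "wx": -0.0016, "wy": 0.002, "wz": -0.0028}, {"x": -0.19, "y": 0.78, "z": 0.26, "wx": -0.0016, "wy": 0.002, "wz": -0.0028}, {"x": -0.19, "y": 0.78, "z": 0.26, "wx": -0.0016, "wy": 0.002, "wz": -0.0028}, {"x": -0.19, "y": 0.78, "z": 0.26, "wx": -0.0016, "wy": 0.002, "wz": -0.0028}]'

```text
t: 9.33
eef_pos: [0.5762, 0.1609, 0.2317]
tool_rot: [-0.001, 0.001, 1.0, -0.0]
contact_force: [0.7, -0.1, -0.9]
gripper_width: 0.213
```

Run:
```python
from h import *
np.set_printoptions(precision=4,suppress=True)
o=monitor.get_obs();print(o['eef_pos'],o['tool_rot'],o['t'],o['contact_force'])
go((.576,.1625,.215))
s=shot('side');t=shot('top');w=shot('wrist')
T=o['eef_pos']
for n,im in (('side',s),('top',t)):
  print(n,proj(n,np.array([.576,.1625,.18])),proj(n,np.array([T[0],T[1],T[2]+.0135-.03])))
f=lambda im,c,r,k:cv2.resize(im[r-38:r+38,c-38:c+38,::-1],(380,380),interpolation=3)
cv2.imwrite('pics/w5.png',np.hstack([f(s,229,145,0),f(t,192,184,0)]))
```

```text
[0.5762 0.1609 0.2317] [-0.0005  0.0007  1.     -0.0004] 9.3333 [ 0.7371 -0.1314 -0.9086]
shift [0.0008 0.0081 0.0834] turn [-0.0003 -0.0003 -0.0005] yaw 0
side [229.1015 149.0085] [229.051 142.188]
top [192.0661 184.7508] [190.6315 182.1357]
```

View pics/w5.png

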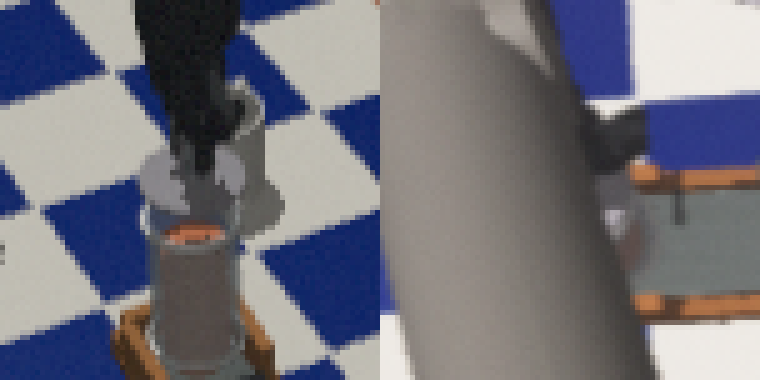

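Side view: the lid (crop columns 140–243) sits centred over the rim (143–240). I'll descend gently.

Request:
jog_arm --plan '[{"x": 0.001, "y": 0.006, "z": 0.03, "wx": 0, "wy": 0, "wz": 0}, {"x": 0.001, "y": 0.006, "z": 0.06, "wx": 0, "wy": 0, "wz": 0}, {"x": 0.001, "y": 0.006, "z": 0.09, "wx": 0, "wy": 0, "wz": 0}, {"x": 0.001, "y": 0.006, "z": 0.11, "wx": 0, "wy": 0, "wz": 0}, {"x": 0.001, "y": 0.006, "z": 0.13, "wx": 0, "wy": 0, "wz": 0}, {"x": 0.001, "y": 0.006, "z": 0.14, "wx": 0, "wy": 0, "wz": 0}, {"x": 0.001, "y": 0.006, "z": 0.14, "wx": 0, "wy": 0, "wz": 0}, {"x": 0.001, "y": 0.006, "z": 0.14, "wx": 0, "wy": 0, "wz": 0}]'

```text
t: 10.15
eef_pos: [0.577, 0.1632, 0.2051]
tool_rot: [0.001, 0.0, 1.0, 0.0]
contact_force: [-0.9, -0.3, -1.4]
gripper_width: 0.215
```

Request:
jog_arm --plan '[{"x": 0.003, "y": -0.003, "z": 0.015, "wx": 0, "wy": 0, "wz": 0}, {"x": 0.003, "y": -0.003, "z": 0.03, "wx": 0, "wy": 0, "wz": 0}, {"x": 0.003, "y": -0.003, "z": 0.042, "wx": 0, "wy": 0, "wz": 0}, {"x": 0.003, "y": -0.003, "z": 0.048, "wx": 0, "wy": 0, "wz": 0}, {"x": 0.003, "y": -0.003, "z": 0.05, "wx": 0, "wy": 0, "wz": 0}, {"x": 0.003, "y": -0.003, "z": 0.05, "wx": 0, "wy": 0, "wz": 0}, {"x": 0.003, "y": -0.003, "z": 0.05, "wx": 0, "wy": 0, "wz": 0}]'

```text
t: 10.73
eef_pos: [0.5764, 0.1626, 0.1965]
tool_rot: [0.001, 0.0, 1.0, 0.001]
contact_force: [-4.4, -1.2, 9.1]
gripper_width: 0.215
```

Contact came exactly at the predicted seated height of 0.1965 m. Releasing.

Request:
jog_arm --plan '[{"x": 0, "y": 0, "z": 0, "wx": 0, "wy": 0, "wz": 0}, {"x": 0, "y": 0, "z": 0, "wx": 0, "wy": 0, "wz": 0}, {"x": 0, "y": 0, "z": 0, "wx": 0, "wy": 0, "wz": 0}, {"x": 0, "y": 0, "z": 0, "wx": 0, "wy": 0, "wz": 0}, {"x": 0, "y": 0, "z": 0, "wx": 0, "wy": 0, "wz": 0}, {"x": 0, "y": 0, "z": 0, "wx": 0, "wy": 0, "wz": 0}, {"x": 0, "y": 0, "z": 0, "wx": 0, "wy": 0, "wz": 0}]' --hand 1

```text
t: 11.32
eef_pos: [0.5764, 0.1626, 0.1964]
tool_rot: [0.001, 0.0, 1.0, 0.0]
contact_force: [-0.6, 0.0, -0.2]
gripper_width: 0.998
```

Request:
jog_arm --plan '[{"x": 0, "y": 0, "z": -0.1, "wx": 0, "wy": 0, "wz": 0}, {"x": 0, "y": 0, "z": -0.25, "wx": 0, "wy": 0, "wz": 0}, {"x": 0, "y": 0, "z": -0.4, "wx": 0, "wy": 0, "wz": 0}, {"x": 0, "y": -0.15, "z": -0.45, "wx": 0, "wy": 0, "wz": 0}, {"x": 0, "y": -0.35, "z": -0.45, "wx": 0, "wy": 0, "wz": 0}, {"x": 0, "y": -0.55, "z": -0.45, "wx": 0, "wy": 0, "wz": 0}, {"x": 0.05, "y": -0.8, "z": -0.45, "wx": 0, "wy": 0, "wz": 0}, {"x": 0.05, "y": -0.8, "z": -0.45, "wx": 0, "wy": 0, "wz": 0}, {"x": 0.05, "y": -0.8, "z": -0.45, "wx": 0, "wy": 0, "wz": 0}]'

```text
t: 12.07
eef_pos: [0.5654, -0.0027, 0.2865]
tool_rot: [0.001, 0.004, 1.0, -0.0]
contact_force: [0.4, 0.6, 1.8]
gripper_width: 0.997
```

Run:
```python
from h import *
np.set_printoptions(precision=4,suppress=True)
o=monitor.get_obs();print(o['eef_pos'],o['tool_rot'],o['t'],o['contact_force'])
w=shot('wrist','w6w.png');s=shot('side');cv2.imwrite('pics/side6.png',s[:,:,::-1])
for n in ('wrist','side'):
  for t,z in [('lid_knob',.21),('handle',.055),('pointer',.04),('mark',.04)]:
    for r in finder.place_of(n,t)[:3]: print(n,t,np.round(r['location'],1),round(r['confidence'],2),atz(n,r['location'],z))
f=cv2.resize(s[115:215,190:290,::-1],(384,384),interpolation=3)
cv2.imwrite('pics/w6.png',cv2.resize(np.hstack([w[:,:,::-1],f]),(800,343)))
```

```text
[ 0.5654 -0.0027  0.2865] [ 0.0011  0.0041  1.     -0.0002] 12.0667 [0.4499 0.5707 1.7779]
wrist lid_knob [461.2 213.2] 0.89 [0.5769 0.171  0.21  ]
wrist handle [265.9 164.2] 0.58 [0.5654 0.0172 0.055 ]
wrist pointer [337.7 193.9] 0.9 [0.6107 0.1202 0.04  ]
wrist mark [296.4 191.5] 0.64 [0.6072 0.0612 0.04  ]
side lid_knob [229.6 145.9] 0.85 [0.571  0.1465 0.21  ]
side lid_knob [285.7 320.8] 0.84 [ 0.3811 -0.5716  0.21  ]
side lid_knob [241.5 293.1] 0.62 [ 0.3153 -0.437   0.21  ]
side handle [245.9 198.3] 0.76 [0.566 0.009 0.055]
side pointer [241.5 179.4] 0.85 [0.6052 0.12   0.04  ]
side mark [278.2 177.3] 0.51 [0.7399 0.061  0.04  ]
side mark [250.1 191.3] 0.37 [0.6043 0.0463 0.04  ]
```

View pics/w6.png

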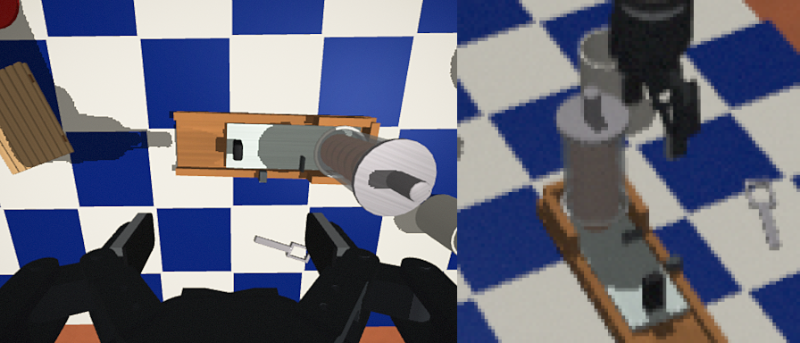

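The lid looks flush on the tube in both views. The grip is at about (265,166) in the full wrist picture, the clip at about (296,191) and the pointer at about (338,194). I'll move closer to measure the slide axis and pull distance.

Request:
jog_arm --plan '[{"x": 0.17, "y": 0.1, "z": 0.2, "wx": 0, "wy": 0, "wz": -0.0025}, {"x": 0.17, "y": 0.1, "z": 0.4, "wx": 0, "wy": 0, "wz": -0.0025}, {"x": 0.17, "y": 0.1, "z": 0.57, "wx": 0, "wy": 0, "wz": -0.0025}, {"x": 0.17, "y": 0.1, "z": 0.57, "wx": 0, "wy": 0, "wz": -0.0025}, {"x": 0.17, "y": 0.1, "z": 0.57, "wx": 0, "wy": 0, "wz": -0.0025}, {"x": 0.17, "y": 0.1, "z": 0.57, "wx": 0, "wy": 0, "wz": -0.0025}, {"x": 0.17, "y": 0.1, "z": 0.57, "wx": 0, "wy": 0, "wz": -0.0025}]'

```text
t: 13.15
eef_pos: [0.5347, 0.0232, 0.1746]
tool_rot: [0.003, -0.004, 1.0, 0.001]
contact_force: [-0.1, 0.3, -0.5]
gripper_width: 0.999
```

Run:
```python
from h import *
np.set_printoptions(precision=4,suppress=True)
o=monitor.get_obs();print(o['eef_pos'],o['tool_rot'],o['t'])
w=shot('wrist','w7.png');c=cams.get_calibration('wrist');import pickle;pickle.dump(c,open('c7.pkl','wb'))
for t,z in [('handle',.055),('pointer',.04),('mark',.04)]:
    for r in finder.place_of('wrist',t)[:3]: print(t,np.round(r['location'],1),round(r['confidence'],2),atz('wrist',r['location'],z))
cv2.imwrite('pics/w7b.png',cv2.resize(w[:,:,::-1],(800,600),interpolation=3))
```

```text
[0.5347 0.0232 0.1746] [ 0.0031 -0.004   1.      0.0008] 13.15
handle [243.  218.2] 0.55 [0.5666 0.0106 0.055 ]
pointer [336.8 252.5] 0.72 [0.6107 0.1105 0.04  ]
mark [281.8 250.1] 0.72 [0.6076 0.0513 0.04  ]
```

View pics/w7b.png

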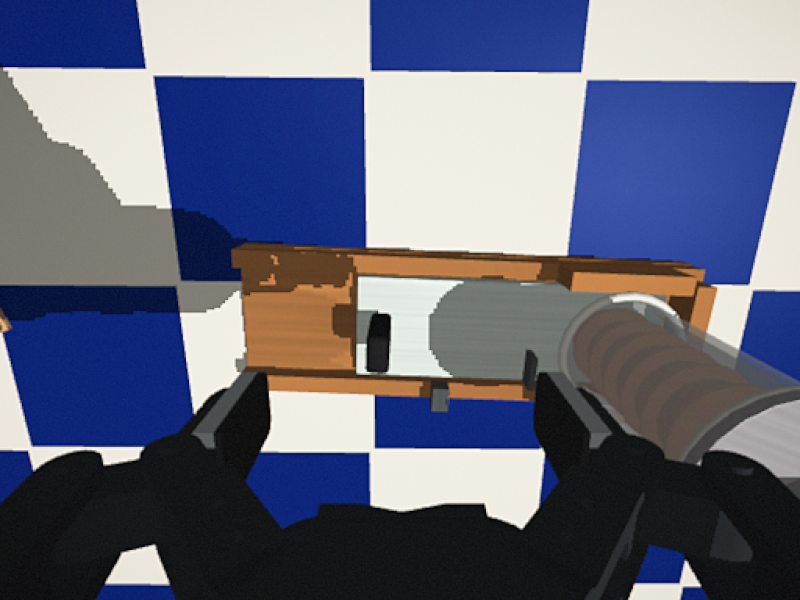

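Wrist view in 800×600 pixels: grip at about (378,342), clip at about (439,397), fin at about (531,368), rails running slightly down to the right. I'll take the axis angle from the rail edges.

Run:
```python
from h import *
np.set_printoptions(precision=4,suppress=True)
g=lambda x,y,z:atz('wrist',(x/1.5625,y/1.5625),z)
for n,a,b,z in [('up rail top far',(250,244),(690,266),.026),('plate up',(358,276),(555,284),.016),('plate low',(358,376),(520,381),.016),('low rail in top',(265,373),(425,380),.026)]:
    A=g(*a,z);B=g(*b,z);d=B-A;print(n,A,B,np.degrees(np.arctan2(d[0],d[1])))
# finer: edge fit of the upper rail's top edge against white/blue by column gradient
im=cv2.GaussianBlur(cv2.imread('pics/w7.png'),(3,3),0).astype(float)
rb=im[:,:,2]-im[:,:,0]  # red-blue
P=[]
for c in range(160,440,2):
    col=rb[150:200,c]; k=np.nonzero(col>20)[0]
    if len(k): P.append((c,150+k[0]))
P=np.array(P,float)
W=np.array([atz('wrist',p,.026) for p in P])
from numpy.polynomial import polynomial as pp
k=np.ones(len(W),bool)
for i in range(6):
    f=np.polyfit(W[k,1],W[k,0],1);r=W[:,0]-np.polyval(f,W[:,1]);k=abs(r)<.0015
print('fit deg',np.degrees(np.arctan(f[0])),k.sum(),len(k),f)
# clip and fin features
for n,p,z in [('clip top-left',(431,383),.04),('clip top-right',(449,383),.04),('fin top L',(526,350),.04),('fin bottom L',(526,386),.04),('grip top c',(381,330),.074)]:print(n,g(*p,z))
```

```text
up rail top far [ 0.5098 -0.0748  0.026 ] [0.5223 0.2152 0.026 ] 2.465888004866552
plate up [ 0.5331 -0.0058  0.016 ] [0.5377 0.1306 0.016 ] 1.9696449448423146
plate low [ 0.6086 -0.0073  0.016 ] [0.6118 0.1124 0.016 ] 1.547654010239276
low rail in top [ 0.6018 -0.0722  0.026 ] [0.6065 0.0415 0.026 ] 2.3599086438125987
fit deg 2.0680421509461944 140 140 [0.0361 0.5119]
clip top-left [0.6018 0.0447 0.04  ]
clip top-right [0.6017 0.057  0.04  ]
fin top L [0.5771 0.1073 0.04  ]
fin bottom L [0.6036 0.1096 0.04  ]
grip top c [0.5512 0.0124 0.074 ]
```

Run:
```python
import cv2
a=cv2.imread('pics/w7.png')[185:270,215:365]
cv2.imwrite('pics/w7z.png',cv2.resize(a,(795,450),interpolation=2))
```

```text
(no output)
```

View pics/w7z.png

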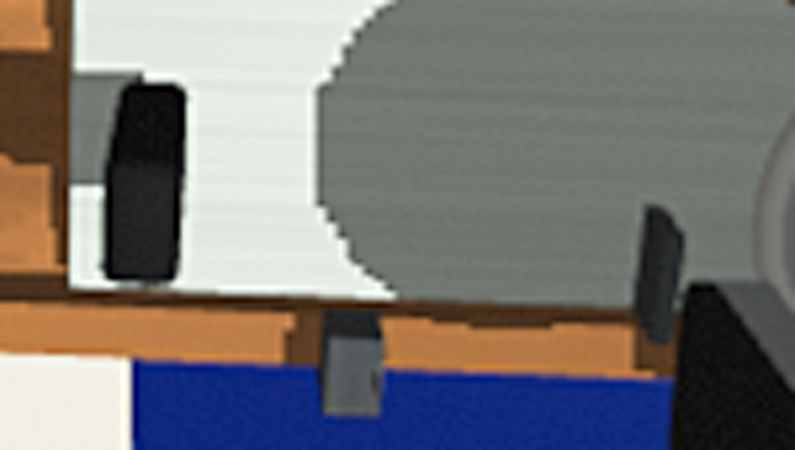

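In the crop, the grip's top face is centred at about (145,222), the clip's inner top edge at (353,338), and the fin ends at about (655,342).

Run:
```python
from h import *
np.set_printoptions(precision=4,suppress=True)
g=lambda x,y,z:atz('wrist',(x/5.3+215,y/5.294+185),z)
print('grip',g(143,224,.074),'base',g(154,85,.024),'mark',g(353,338,.04),'fin outer top',g(657,342,.04), g(681,237,.04),g(650,205,.018))
m=np.array([.5765,.1625]);u=np.array([np.sin(np.radians(2.1)),np.cos(np.radians(2.1))])
print('pred grip',m-.155*u,'pred pointer',m-.05*u+np.array([u[1],-u[0]])*.03)
go((.570,.009,.036),-2.1)
```

```text
grip [0.5669 0.0106 0.074 ] base [0.558  0.0105 0.024 ] mark [0.6061 0.051  0.04  ] fin outer top [0.6066 0.1124 0.04  ] [0.5836 0.1151 0.04  ] [0.5859 0.1152 0.018 ]
pred grip [0.5708 0.0076] pred pointer [0.6046 0.1114]
shift [-0.1788 -0.0738  0.6884] turn [0.0005 0.0014 0.0143] yaw -2.1
```

Request:
jog_arm --plan '[{"x": -0.174, "y": -0.072, "z": 0.15, "wx": 0.0005, "wy": 0.0014, "wz": 0.0143}, {"x": -0.174, "y": -0.072, "z": 0.2, "wx": 0.0005, "wy": 0.0014, "wz": 0.0143}, {"x": -0.174, "y": -0.072, "z": 0.3, "wx": 0.0005, "wy": 0.0014, "wz": 0.0143}, {"x": -0.174, "y": -0.072, "z": 0.4, "wx": 0.0005, "wy": 0.0014, "wz": 0.0143}, {"x": -0.174, "y": -0.072, "z": 0.5, "wx": 0.0005, "wy": 0.0014, "wz": 0.0143}, {"x": -0.174, "y": -0.072, "z": 0.6, "wx": 0.0005, "wy": 0.0014, "wz": 0.0143}, {"x": -0.174, "y": -0.072, "z": 0.69, "wx": 0.0005, "wy": 0.0014, "wz": 0.0143}, {"x": -0.174, "y": -0.072, "z": 0.69, "wx": 0.0005, "wy": 0.0014, "wz": 0.0143}, {"x": -0.174, "y": -0.072, "z": 0.69, "wx": 0.0005, "wy": 0.0014, "wz": 0.0143}, {"x": -0.174, "y": -0.072, "z": 0.69, "wx": 0.0005, "wy": 0.0014, "wz": 0.0143}]'

```text
t: 14.18
eef_pos: [0.57, 0.0093, 0.0369]
tool_rot: [0.001, 0.018, 1.0, 0.0]
contact_force: [0.1, 0.6, 0.3]
gripper_width: 1.001
```

Run:
```python
from h import *
np.set_printoptions(precision=4,suppress=True)
o=monitor.get_obs();print(o['eef_pos'],o['tool_rot'],o['t'],o['contact_force'])
w=shot('wrist','w8.png')
for t,z in [('handle',.055),('pointer',.04),('mark',.04)]:
    for r in finder.place_of('wrist',t)[:3]: print(t,np.round(r['location'],1),round(r['confidence'],2),atz('wrist',r['location'],z))
cv2.imwrite('pics/w8b.png',cv2.resize(w[:,:,::-1],(800,600),interpolation=3))
```

```text
[0.57   0.0093 0.0369] [0.0009 0.0185 0.9998 0.0001] 14.1833 [0.0927 0.6465 0.313 ]
handle [257.5 256.1] 0.72 [0.568  0.0103 0.055 ]
mark [331.6 300. ] 0.64 [0.6052 0.0512 0.04  ]
mark [440.4 304.1] 0.64 [0.6103 0.1136 0.04  ]
```

View pics/w8b.png

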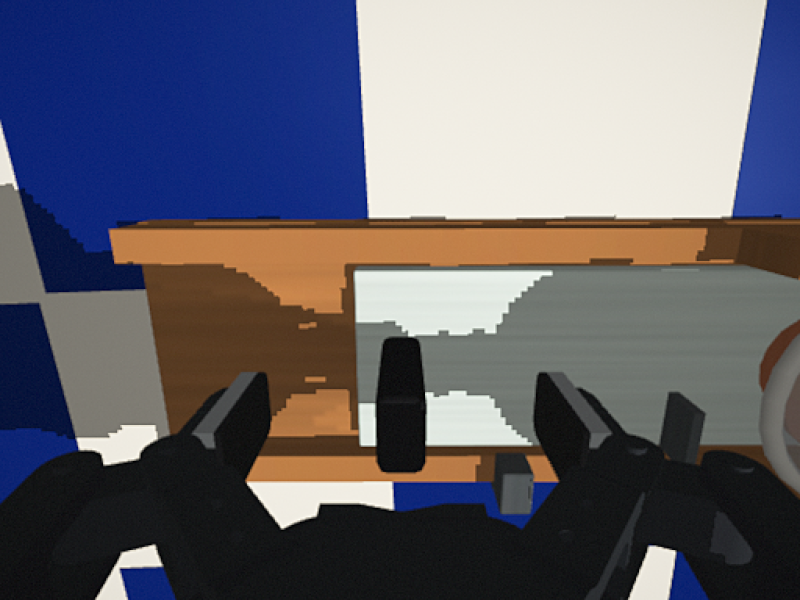

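The grip (columns 377–425) is centred between the pads, and the rails are level in the picture, so the yaw is right. Closing.

Request:
jog_arm --plan '[{"x": 0, "y": 0, "z": 0, "wx": 0, "wy": 0, "wz": 0}, {"x": 0, "y": 0, "z": 0, "wx": 0, "wy": 0, "wz": 0}, {"x": 0, "y": 0, "z": 0, "wx": 0, "wy": 0, "wz": 0}, {"x": 0, "y": 0, "z": 0, "wx": 0, "wy": 0, "wz": 0}, {"x": 0, "y": 0, "z": 0, "wx": 0, "wy": 0, "wz": 0}, {"x": 0, "y": 0, "z": 0, "wx": 0, "wy": 0, "wz": 0}, {"x": 0, "y": 0, "z": 0, "wx": 0, "wy": 0, "wz": 0}, {"x": 0, "y": 0, "z": 0, "wx": 0, "wy": 0, "wz": 0}, {"x": 0, "y": 0, "z": 0, "wx": 0, "wy": 0, "wz": 0}, {"x": 0, "y": 0, "z": 0, "wx": 0, "wy": 0, "wz": 0}]' --hand -1 --grip_force 60

```text
t: 15.22
eef_pos: [0.5698, 0.009, 0.037]
tool_rot: [0.001, 0.018, 1.0, 0.0]
contact_force: [-0.4, -2.3, 2.6]
gripper_width: 0.157
```

Run:
```python
from h import *
np.set_printoptions(precision=4,suppress=True)
o=monitor.get_obs();print(o['eef_pos'],o['tool_rot'],o['t'],o['contact_force'],o['torque'],o['gripper_width'])
w=shot('wrist','w9.png')
for t,z in [('handle',.055),('pointer',.04),('mark',.04)]:
    for r in finder.place_of('wrist',t)[:3]: print(t,np.round(r['location'],1),round(r['confidence'],2),atz('wrist',r['location'],z))
```

```text
[0.5698 0.009  0.037 ] [0.001  0.0185 0.9998 0.    ] 15.2167 [-0.4265 -2.3432  2.6492] [-0.3779  0.2269  0.1187] 0.1573402377694865
pointer [439.3 303.9] 0.97 [0.6101 0.1125 0.04  ]
```

The grip is held: width 13.4 mm against a 14 mm block. Pointer y is 0.1125 and mark y is 0.0511, so the full pull is about 61 mm. I'll pull 54 mm first and then look.

Request:
jog_arm --plan '[{"x": 0, "y": -0.04, "z": 0, "wx": 0, "wy": 0, "wz": 0}, {"x": 0, "y": -0.08, "z": 0, "wx": 0, "wy": 0, "wz": 0}, {"x": 0, "y": -0.12, "z": 0, "wx": 0, "wy": 0, "wz": 0}, {"x": 0, "y": -0.16, "z": 0, "wx": 0, "wy": 0, "wz": 0}, {"x": 0, "y": -0.19, "z": 0, "wx": 0, "wy": 0, "wz": 0}, {"x": 0, "y": -0.22, "z": 0, "wx": 0, "wy": 0, "wz": 0}, {"x": 0, "y": -0.25, "z": 0, "wx": 0, "wy": 0, "wz": 0}, {"x": 0, "y": -0.27, "z": 0, "wx": 0, "wy": 0, "wz": 0}, {"x": 0, "y": -0.27, "z": 0, "wx": 0, "wy": 0, "wz": 0}, {"x": 0, "y": -0.27, "z": 0, "wx": 0, "wy": 0, "wz": 0}]'

```text
t: 16.25
eef_pos: [0.5681, -0.0412, 0.0369]
tool_rot: [0.001, 0.017, 1.0, 0.002]
contact_force: [-0.4, 8.9, 3.6]
gripper_width: 0.153
```

Run:
```python
from h import *
np.set_printoptions(precision=4,suppress=True)
o=monitor.get_obs();print(o['eef_pos'],o['tool_rot'],o['t'],o['contact_force'],o['gripper_width'])
w=shot('wrist','w10.png')
for t,z in [('handle',.055),('pointer',.04),('mark',.04)]:
    for r in finder.place_of('wrist',t)[:3]: print(t,np.round(r['location'],1),round(r['confidence'],2),atz('wrist',r['location'],z))
p=proj('wrist',np.array([.606,.051,.04])).astype(int);print(p)
x,y=p;a=w[max(y-50,0):y+50,x-66:x+66,::-1]
cv2.imwrite('pics/w10z.png',cv2.resize(a,None,fx=6,fy=6,interpolation=2))
```

```text
[ 0.5681 -0.0412  0.0369] [0.001  0.0172 0.9998 0.0021] 16.25 [-0.3951  8.8774  3.6354] 0.1533685785615721
handle [258.6 256.3] 0.65 [ 0.5659 -0.0396  0.055 ]
handle [419.8 301.8] 0.3 [0.5948 0.0418 0.055 ]
pointer [439.3 305.6] 0.82 [0.6095 0.0632 0.04  ]
mark [420.7 303.4] 0.61 [0.6076 0.0523 0.04  ]
[418 301]
```

View pics/w10z.png

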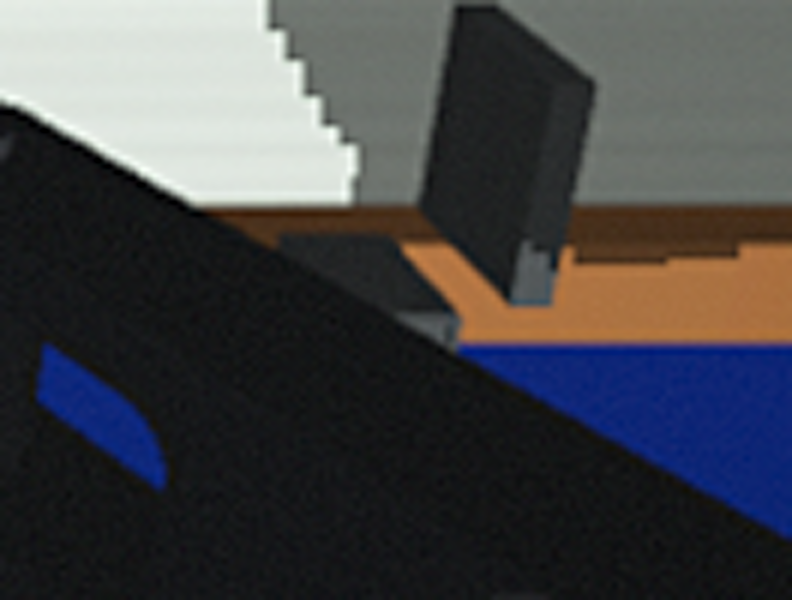

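Wrist crop: the fin's outer top end spans columns 510–552 (centre 531) at row 303. The clip's right top corner is at about (458,318). The fin is short of the clip, so I'll work out the remaining distance.

Run:
```python
from h import *
np.set_printoptions(precision=4,suppress=True)
g=lambda x,y:atz('wrist',((x-2.5)/6+352,(y-2.5)/6+251),.04)
u=np.array([np.sin(np.radians(2.1)),np.cos(np.radians(2.1)),0])
for n,p in [('finL',(510,303)),('finR',(552,303)),('clipR',(458,318))]: print(n,g(*p),g(*p)@u)
```

```text
finL [0.6064 0.0612 0.04  ] 0.0833775342383311
finR [0.6066 0.0652 0.04  ] 0.08739607797275711
clipR [0.6079 0.0564 0.04  ] 0.07868726636149459
```

Request:
jog_arm --plan '[{"x": 0, "y": -0.02, "z": 0, "wx": 0, "wy": 0, "wz": 0}, {"x": 0, "y": -0.035, "z": 0, "wx": 0, "wy": 0, "wz": 0}, {"x": 0, "y": -0.05, "z": 0, "wx": 0, "wy": 0, "wz": 0}, {"x": 0, "y": -0.055, "z": 0, "wx": 0, "wy": 0, "wz": 0}, {"x": 0, "y": -0.055, "z": 0, "wx": 0, "wy": 0, "wz": 0}, {"x": 0, "y": -0.055, "z": 0, "wx": 0, "wy": 0, "wz": 0}, {"x": 0, "y": -0.055, "z": 0, "wx": 0, "wy": 0, "wz": 0}, {"x": 0, "y": -0.055, "z": 0, "wx": 0, "wy": 0, "wz": 0}]'

```text
t: 17.12
eef_pos: [0.5679, -0.0477, 0.0369]
tool_rot: [0.001, 0.016, 1.0, 0.004]
contact_force: [-1.9, 9.7, 5.6]
gripper_width: 0.155
```

Run:
```python
from h import *
np.set_printoptions(precision=4,suppress=True)
o=monitor.get_obs();print(o['eef_pos'],o['t'],o['contact_force'])
w=shot('wrist','w11.png');s=shot('side');cv2.imwrite('pics/s11.png',s[:,:,::-1])
print(monitor.get_obs()['eef_pos'])
for t in ['pointer','mark']:
    for r in finder.place_of('wrist',t)[:2]: print(t,np.round(r['location'],1),round(r['confidence'],2),atz('wrist',r['location'],.04))
```

```text
[ 0.5679 -0.0477  0.0369] 17.1167 [-1.8747  9.6615  5.6274]
[ 0.5678 -0.0477  0.0369]
pointer [439.  301.5] 0.71 [0.6065 0.0562 0.04  ]
mark [430.5 302.5] 0.9 [0.607  0.0514 0.04  ]
```

Request:
jog_arm --plan '[{"x": 0, "y": -0.025, "z": 0, "wx": 0, "wy": 0, "wz": 0}, {"x": 0, "y": -0.035, "z": 0, "wx": 0, "wy": 0, "wz": 0}, {"x": 0, "y": -0.045, "z": 0, "wx": 0, "wy": 0, "wz": 0}, {"x": 0, "y": -0.045, "z": 0, "wx": 0, "wy": 0, "wz": 0}, {"x": 0, "y": -0.045, "z": 0, "wx": 0, "wy": 0, "wz": 0}, {"x": 0, "y": -0.045, "z": 0, "wx": 0, "wy": 0, "wz": 0}, {"x": 0, "y": -0.045, "z": 0, "wx": 0, "wy": 0, "wz": 0}]'

```text
t: 17.9
eef_pos: [0.5677, -0.0525, 0.0369]
tool_rot: [0.0, 0.014, 1.0, 0.006]
contact_force: [-3.1, 10.8, 5.4]
gripper_width: 0.159
```

Run:
```python
from h import *
np.set_printoptions(precision=4,suppress=True)
o=monitor.get_obs();print(o['eef_pos'],o['t'],o['contact_force'])
w=shot('wrist','w12.png');s=shot('side');cv2.imwrite('pics/s12.png',s[:,:,::-1])
for c in ['wrist','side']:
  for t in ['pointer','mark']:
    for r in finder.place_of(c,t)[:2]: print(c,t,np.round(r['location'],1),round(r['confidence'],2),atz(c,r['location'],.04))
a=w[251:351,352:484,::-1]
cv2.imwrite('pics/w12z.png',cv2.resize(a,None,fx=6,fy=6,interpolation=2))
```

```text
[ 0.5677 -0.0525  0.0369] 17.9 [-3.0716 10.7875  5.3857]
wrist pointer [438.6 304.2] 0.84 [0.6082 0.0518 0.04  ]
wrist mark [439.6 303.2] 0.74 [0.6076 0.0522 0.04  ]
side pointer [250.5 187.4] 0.96 [0.6157 0.0641 0.04  ]
```

The picture limit is reached, so I'll check numerically: the fin stays fixed in the wrist image (columns 437–444), and the clip's right end should sit about 6 mm, or 10.5 px, right of the fin's centre, at about column 451.

Run:
```python
import cv2,numpy as np
for f in ['w10','w11','w12']:
    im=cv2.imread(f'pics/{f}.png').astype(int)
    print(f)
    for r in (296,299,301,303,305,308):
        # orange/blue background vs neutral grey: saturation
        row=im[r,415:462];s=row.max(1)-row.min(1)
        print(r,''.join('#' if (a<22 and b.mean()<70) else 'g' if a<35 else '.' for a,b in zip(s,row)))
```

```text
w10
296 #######..........######ggggggg.................
299 ##########..........###gggggg..................
301 ###########g..........ggggggg..................
303 #############..................................
305 ######ggggg#gg.................................
308 ############g..................................
w11
296 ######################ggggggg..................
299 ######################gggggg...................
301 #####################ggggggg...................
303 ########################.......................
305 ######gggggggggggggggg#g.......................
308 ###########gggggggggg##g.......................
w12
296 ######################gggggg...................
299 #####################ggggggg...................
301 ####################ggggggg##g.................
303 ###############################................
305 #############gggggggggggggggg#gg...............
308 #############gggggggggggggggg##g...............
```

The fin's centre is about 4.7 mm left of the clip's right end, where 6 mm would be aligned, so it is about 1.3 mm short. Earlier calls fell about 4.2 mm short under the spring load, so I'll add a small step.

Request:
jog_arm --plan '[{"x": 0, "y": -0.022, "z": 0, "wx": 0, "wy": 0, "wz": 0}, {"x": 0, "y": -0.026, "z": 0, "wx": 0, "wy": 0, "wz": 0}, {"x": 0, "y": -0.026, "z": 0, "wx": 0, "wy": 0, "wz": 0}, {"x": 0, "y": -0.026, "z": 0, "wx": 0, "wy": 0, "wz": 0}, {"x": 0, "y": -0.026, "z": 0, "wx": 0, "wy": 0, "wz": 0}, {"x": 0, "y": -0.026, "z": 0, "wx": 0, "wy": 0, "wz": 0}]'

```text
t: 18.7
eef_pos: [0.5677, -0.0537, 0.0369]
tool_rot: [0.0, 0.013, 1.0, 0.009]
contact_force: [-2.6, 11.2, 5.4]
gripper_width: 0.154
```

Run:
```python
from h import *
np.set_printoptions(precision=4,suppress=True)
o=monitor.get_obs();print(o['eef_pos'],o['t'],o['contact_force'],o['gripper_width'],np.abs(o['joint_vel']).max())
w=shot('wrist','w13.png');s=shot('side','s13.png')
im=w.astype(int)
for r in (296,299,301,303,305,308):
    row=im[r,415:462];d=row.max(1)-row.min(1)
    print(r,''.join('#' if (a<22 and b.mean()<70) else 'g' if a<35 else '.' for a,b in zip(d,row)))
for t in ['lid_knob','mark','pointer']:
    print(t,[(np.round(r['location'],1).tolist(),round(r['confidence'],2)) for r in finder.place_of('side',t)[:3]])
print('seated lid expected at',proj('side',np.array([.5765,.1625,.21])))
print(monitor.get_obs()['eef_pos'])
```

```text
[ 0.5677 -0.0537  0.0369] 18.7 [-2.6348 11.235   5.4076] 0.15444044770749543 0.0012985229795402964
296 g####################gggggg....................
299 ####################ggggggg#g..................
301 ####################gggggg####g................
303 #################################..............
305 ###############gggggggggggggggggg..............
308 ##############gggggggggggggggg##g..............
lid_knob [([286.5, 319.6], 0.87), ([238.4, 293.7], 0.76)]
mark []
pointer [([248.3, 188.7], 0.59)]
seated lid expected at [228.9805 142.9646]
[ 0.5676 -0.0537  0.0369]
```

The fin is now about 5.6 mm from the clip's right end, so within about 0.5 mm of aligned and not past. The arm is still, with the grip held. Handing in.

Run:
```python
from h import *
a=cv2.imread('pics/side6.png').astype(int);b=cv2.imread('pics/s13.png').astype(int)
print('lid region change in side view',np.abs(a-b)[128:160,215:236].mean())
print(bot.hand_in())
```

```text
lid region change in side view 23.84672619047619
the job is handed in; nothing more can be done
None
```

The lid is on the tube and released, and the slide is pulled to the marker clip and still held. I handed the job in at about 19 s of robot time.

- **Lid:** I took the steel lid, not the red ones, from the trivet. It met the rim exactly at the predicted seated height (tool end at 0.1965 m, about 9 N), and I let go of it there. Pictures taken after the release show it flush on the rim.
- **Slide:** I gripped it by the upright grip and pulled about 62.7 mm. The last wrist picture puts the pointer about 0.4 mm short of the clip's middle, not past it. The arm was still, with about 11 N of spring load.
- **Checks that disagreed:**
  - Estimates of the pull needed ranged from 61 to 63 mm, so by the lower ones the pointer could be 1 to 2 mm past the clip's middle.
  - The tool had tilted about 1° under the spring load by the end.
  - In the last side picture the finder did not report the lid, and that part of the picture differed from the earlier one. The arm may have been in front of it, but I had no viewed pictures left to confirm that.
- **Not re-checked:** I did not check the trivet, dish, bottle opener and mug at the end. I never touched the dish, opener or mug, and the trivet only had the lid lifted off it.

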